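Lay out a slab-glass border panel in its casting frame

ROBOT

A 6-joint arm with a two-finger parallel gripper is mounted at the origin on the work surface. World frame = base frame: x ahead of the robot, y to its left, z up, the work surface at z = 0. Lengths are in m, angles in rad, forces in N, time in s.
With the tool pointing down it reaches from about 0.35 to 0.925 m from the base axis. Payload 6.4 kg.
Tool frame: the origin (TCP) lies midway between the tips of the shut fingers; the grasp point (between the pads) lies 19 mm behind it; z points along the fingers, y is the line along which they close (so a half turn about z gives the same grasp; the last joint's range is limited). The gripper opens to 85 mm and grips with 20 to 120 N. Pads are 22 mm wide; open, the fingers measure 114 mm over their backs; the gripper's body (76 mm by 85 mm) begins 54 mm behind the grasp point. The pads swing forward as they close: fully open they stand 13 mm farther back than shut.
Start: joints at [0.995, 0.245, 1.558, -0, 1.339, -0.174], TCP at [0.254, 0.598, 0.231] pointing down, gripper open.
Joint ranges: [-3.13, 3.13], [-1.02, 2.26], [0.13, 2.54], [-0.95, 4.09], [0.21, 2.88], [-2.74, 2.74]. Speed limits (rad/s): [2.57, 2.57, 3.14, 3.14, 3.14, 3.14].

INTERFACE

Orientations are given as a rotation vector (axis times angle).
In Python, from plant import ctrl, vision, job gives the robot as it stands. The module is installed in compiled form; this text tells all that it offers.
- The arm moves only by the tool move_arm, never from a script. Its argument "motion" is a list of rows, each an object of numbers: "dx", "dy", "dz": the shift along the tool's x, y, z in mm; "turn": the turn about the tool's z in rad. In form: [{"dx": .., "dy": .., "dz": .., "turn": ..}, ...]. A call has 1 to 12 rows; each row shifts and turns the commanded pose from where the row before left it, along the tool's axes as they then stand; what a row does not reach is not made up. A row lasts 1/8 s, in which the tool goes at most 62.5 mm and 10.7 degrees, less where a joint would pass 70% of its speed; a pose out of reach is approached as far as the arm can. A call with a gripper value outside its range is refused whole. "grip" is the closure, from -1 (fully open) to 1 (shut), set as the call begins (left out, the last holds). The fingers move at their own pace and stop on an object; the grip force is fixed at half the most. Time passes only in rows, so rows that do not move let the fingers close. It gives the time, the measured TCP pose, the force, the opening and the grip force at its end, in the units of the state.
- ctrl.get_obs(): the state, without advancing time (a new reading comes with each control period).
- vision.read_camera(name): name is "scene" or "top" or "wrist"; returns a dict with "img" (384x512x3 uint8, red, green, blue), "K" (3x3 intrinsics, pixels), "extrinsics" (4x4, takes a point from world to camera coordinates). Camera axes: x right, y down, z forward; pixel columns grow to the right and rows downward; lengths in m; the calibration is good to about 2 mm. A picture is of the moment at which its call begins. There is no depth.
- job.sign_off(): hands the job in; it is judged then, once.
The state is a dict: "clock": time; "joint_pos": joint angles; "joint_velocities": joint speeds; "effort": joint torques, N m; "position": TCP position; "tcp_rot": TCP orientation; "wrist_force": force on the tool from outside, world axes, zero at the start; "moment": the same for the moment, N m; "grip_width": opening from 0.0 (shut) to 1.0 (fully open); "gripper_force": force on a finger pad.
Only numpy, scipy, OpenCV 4.12 (cv2) and the standard library are available. Lean on these libraries where they do the work, as an engineer would, in place of code of your own. Each camera call takes 0.05 s, during which the arm holds its last target. There are 200 camera calls.

TASK

Finish the slab-glass panel in the casting frame: on the long pencil line, between the round and the six-sided slab already laid at its ends, lay in one straight row with even gaps of about 16 mm the half-round slab next to the round one, the square one in the middle and the tapered one next to the six-sided one, straight edge and broad side towards the robot. Behind the square (away from the robot) lay the long bar centred on the short line, parallel to the row. Set the glass down gently, square to the frame, do not shift the two slabs already laid, and leave the offcut, jar and hammer alone.

Things in the scene. Friction and masses are not known exactly. Their poses are not given: they have to be found in the camera images.
- frame: Fixed wooden frame, inside 170 (x) by 360 mm (y), battens 22 wide, tops 39 mm above the bench; paper floor 9 mm above the bench. Origin: its middle at bench height; x away from the robot (within 0.15 rad), y along its length to the robot's left. Pencil lines along y: long one at x = -32 mm; short one, 170 mm, centred at x = +39, y = 0.
- roundel_mid (a point): Round slab, 52 mm across, loose, already in the frame on the long line, 137.5 mm to one side or the other of the frame's middle. With even gaps, the centres of half-round, square, tapered and six-sided slab lie 72, 140, 206 and 275 mm along the line from its centre. 28 mm thick bottle-green glass, lying flat; the point is its centre, 14 mm above its underside; z up.
- hexagon_mid (a point): Six-sided slab, 50 mm across flats (along the row), 58 mm across corners, loose, already in the frame on the long line, 137.5 mm from the frame's middle at the end opposite the round slab. 28 mm thick bottle-green glass, lying flat; the point is its centre, 14 mm above its underside; z up.
- halfround_mid (a point): Half-round slab, 60 mm along its straight edge (y) by 30 mm (x), about 100 g, on the bench left or right of the frame. Straight edge on its -x side, arc bulging to +x; the centre is that of the 30 by 60 mm. Grip it across x. 28 mm thick bottle-green glass, lying flat; the point is its centre, 14 mm above its underside; z up.
- square_mid (a point): Square slab, 44 by 44 mm, about 135 g, lying on the bench to the left or right of the frame, x and y along its sides. 28 mm thick bottle-green glass, lying flat; the point is its centre, 14 mm above its underside; z up.
- wedge_mid (a point): Tapered slab, four-sided: two parallel sides 40 mm apart across x, the broad one (56 mm) on its -x side and the narrow one (28 mm) on its +x side; its two ends slant; about 120 g, lying on the bench to the left or right of the frame. Grip it across x. 28 mm thick bottle-green glass, lying flat; the point is its centre, 14 mm above its underside; z up.
- bar_mid (a point): Long bar of slab glass, 30 mm (x) by 100 mm (y), about 210 g, lying on the bench to the left or right of the frame. Grip it across x. 28 mm thick bottle-green glass, lying flat; the point is its centre, 14 mm above its underside; z up.
- offcut: Bystander: wooden block 55 by 100 by 38 mm high lying beyond the frame; origin at the centre of its underside. Leave alone.
- jar: Bystander: white jar with lid, 60 mm across, 75 mm high, standing beyond the frame to the left; origin at the centre of its underside. Leave alone.
- hammer: Bystander: hammer 270 mm long lying on the bench to the far right; origin on its handle line at bench height, handle towards -x. Leave alone.
There are look-alikes about, which are no part of the job. What is shaped like the part that bears halfround_mid but blue is not meant. What is shaped like the part that bears bar_mid but orange is not meant.

How it is judged:
At the end, for the whole second after the job is handed in: Four slabs released, at rest, flat on the paper, squared within 0.22 rad, right way round, within 10 mm of their lines and of even spacing (bar 13 mm along), row slabs at least 5 mm apart; round and six-sided slabs moved under 8 mm (x of halfround_mid in the frame of frame between -0.042 and -0.022 m and z of halfround_mid in the frame of frame between 0.019 and 0.027 m and angle between each of halfround_mid, square_mid, wedge_mid, bar_mid's own z axis and vertical below 0.1 rad and contact force between each of halfround, square, wedge, bar and the fingers below 0.05 N and linear speed of each of halfround, square, wedge, bar below 0.01 m/s and angular speed of each of halfround, square, wedge, bar below 0.1 rad/s and angle between the x axis of each of halfround_mid, wedge_mid, bar_mid and the x axis of frame, either way round below 0.22 rad and x of square_mid in the frame of frame between -0.042 and -0.022 m and z of square_mid in the frame of frame between 0.019 and 0.027 m and (angle between the x axis of square_mid and the x axis of frame, either way round below 0.22 rad or angle between the x axis of square_mid and the y axis of frame, either way round below 0.22 rad) and x of wedge_mid in the frame of frame between -0.042 and -0.022 m and z of wedge_mid in the frame of frame between 0.019 and 0.027 m and x of bar_mid in the frame of frame between 0.029 and 0.049 m and z of bar_mid in the frame of frame between 0.019 and 0.027 m and horizontal distance between halfround_mid and roundel_mid between 0.062 and 0.082 m and horizontal distance between square_mid and roundel_mid between 0.13 and 0.15 m and horizontal distance between wedge_mid and hexagon_mid between 0.059 and 0.079 m and y of bar_mid in the frame of frame between -0.013 and 0.013 m and horizontal distance between halfround_mid and square_mid above 0.057 m and horizontal distance between square_mid and wedge_mid above 0.055 m and x of frame in the frame of halfround_mid above 0.005 m and x of frame in the frame of wedge_mid above 0.005 m and distance of each of roundel_mid, hexagon_mid from where it was at the start of the episode below 0.008 m); the robot touches nothing.
It fails at once if the round or six-sided slab already laid in the frame is pushed more than 8 mm (distance of any of roundel_mid, hexagon_mid from where it was at the start of the episode above 0.008 m).
It fails at once if the offcut, jar or hammer is pushed more than 30 mm (distance of any of offcut, jar, hammer from where it was at the start of the episode above 0.03 m).
It fails at once if a slab is let fall by some 20 mm or more (moves at over 0.6 m/s out of the fingers), or is forced against the frame with over 60 N ((linear speed of halfround above 0.6 m/s and contact force between halfround and the fingers below 0.1 N) or (linear speed of square above 0.6 m/s and contact force between square and the fingers below 0.1 N) or (linear speed of wedge above 0.6 m/s and contact force between wedge and the fingers below 0.1 N) or (linear speed of bar above 0.6 m/s and contact force between bar and the fingers below 0.1 N) or contact force between any of halfround, square, wedge, bar and frame above 60 N).
It also fails if it takes over 96 s, if anything falls off the work surface, if the arm or the gripper's body presses on something with over 40 N, if the wrist force passes 120 N, or if a joint passes its speed limit or range.

## Working session

There is one attempt and no reset: what is moved stays moved. The work goes in short steps, Python scripts to look and compute and a tool call to move; the robot and the scene stay as the last step left them, time stands still between calls to the robot, and variables do not carry over. Pictures are saved under pics/ and viewed, at most 14 in all, crops included, and the job is handed in when it is done.

Besides the shell and the picture viewer there is one more tool, called after "Emit:" as name([rows], argument=value, ...), one row to a line, values as JSON. move_arm: Moves the arm, as the interface text tells. Its arguments: {"type":"object","properties":{"motion":{"type":"array","items":{"type":"object","properties":{"dx":{"type":"number"},"dy":{"type":"number"},"dz":{"type":"number"},"turn":{"type":"number"}}}},"grip":{"type":"number"}},"required":["motion"]}

```bash
mkdir -p pics
python3 - <<'E'
from plant import ctrl, vision
import cv2,numpy as np
for n in ("top","scene"):
    r=vision.read_camera(n); cv2.imwrite(f"pics/{n}0.png",cv2.resize(r["img"][:,:,::-1],(800,600),interpolation=cv2.INTER_CUBIC)); cv2.imwrite(f"raw_{n}.png",r["img"][:,:,::-1])
    print(n,r["K"].round(1).tolist(),r["extrinsics"].round(4).tolist())
o=ctrl.get_obs(); print(o["clock"],o["position"],o["tcp_rot"],o["wrist_force"])
E
```

```text
top [[363.5, 0.0, 255.0], [0.0, 363.5, 188.8], [0.0, 0.0, 1.0]] [[-0.0085, -1.0, 0.0052, -0.0711], [-0.9984, 0.0082, -0.056, 0.5129], [0.0559, -0.0057, -0.9984, 1.3307], [0.0, 0.0, 0.0, 1.0]]
scene [[430.9, 0.0, 256.6], [0.0, 430.9, 187.0], [0.0, 0.0, 1.0]] [[0.3158, 0.9487, -0.0141, -0.09], [0.6635, -0.2314, -0.7115, -0.3289], [-0.6782, 0.2154, -0.7026, 1.5943], [0.0, 0.0, 0.0, 1.0]]
0.1 [0.25388847 0.59780695 0.23027485] [-6.26694304e-01 -3.07779067e+00  2.62639565e-03] [0.39756031 0.05700669 0.14725679]
```

View pics/top0.png

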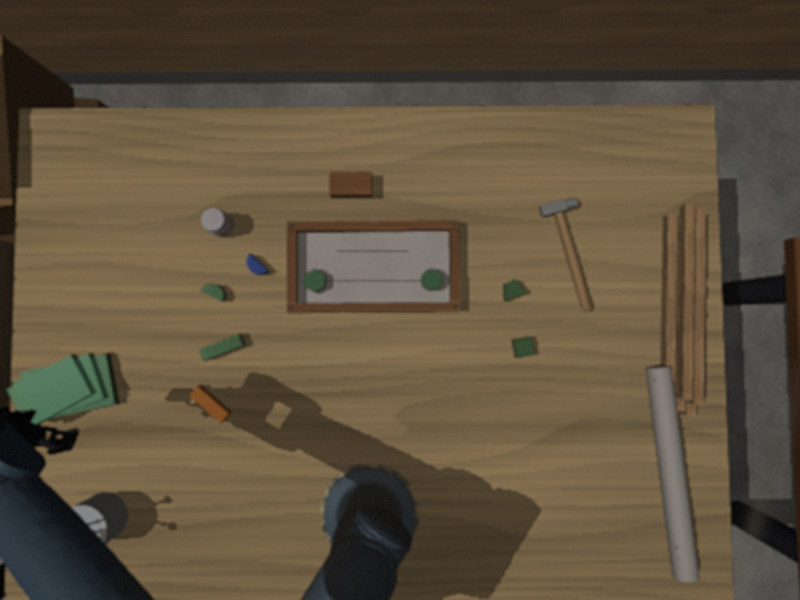

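The top view shows the frame at (375,267), half-round at (214,292), bar at (222,347), wedge at (514,290) and square at (524,347). The decoys are blue at (257,265) and orange at (210,403). Next I'll zoom in.

Run:
```python
import cv2,numpy as np
im=cv2.imread("raw_top.png")
f=lambda x,y,w,h:cv2.resize(im[y:y+h,x:x+w],None,fx=5,fy=5,interpolation=cv2.INTER_CUBIC)
a=f(180,138,120,64); b=f(122,176,40,60); c=f(315,174,40,60)
m=np.zeros((600,800,3),np.uint8); m[:320,:600]=a; m[300:600,600:800]=c; m[0:300,600:800]=b
s=cv2.imread("raw_scene.png"); m[320:600,:600]=0
d=cv2.resize(s,(373,280),interpolation=cv2.INTER_AREA); m[320:,:373]=d
cv2.imwrite("pics/crop1.png",cv2.convertScaleAbs(m,alpha=1.8))
```

```text
(no output)
```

View pics/crop1.png

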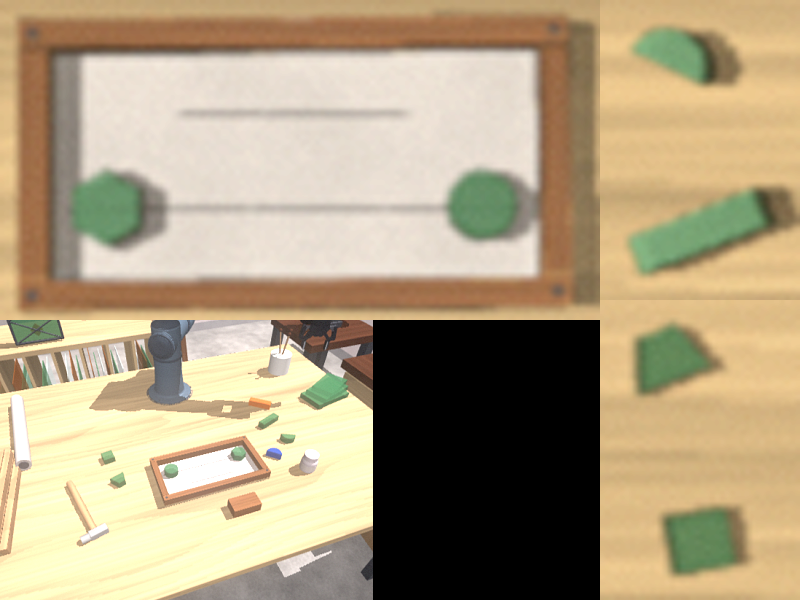

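```bash
cat > h.py <<'E'
import numpy as np,cv2
from scipy.optimize import minimize
t=np.linspace(-np.pi/2,np.pi/2,19)
SH={"half":np.c_[-15+30*np.cos(t),30*np.sin(t)],"square":np.array([[-22,-22],[22,-22],[22,22],[-22,22]]),
"wedge":np.array([[-20,-28],[20,-14],[20,14],[-20,28]]),"bar":np.array([[-15,-50],[15,-50],[15,50],[-15,50]]),
"round":26*np.c_[np.cos(4*t),np.sin(4*t)],"hex":np.array([[28.87*np.cos(a),28.87*np.sin(a)] for a in np.arange(6)*np.pi/3])}
SH={k:v/1000. for k,v in SH.items()}
def proj(r,P):
    q=(r["extrinsics"]@np.c_[P,np.ones(len(P))].T)[:3]; q=r["K"]@q; return (q[:2]/q[2]).T
def ray(r,uv,z):
    E=r["extrinsics"]; R=E[:3,:3]; c=-R.T@E[:3,3]; d=R.T@np.linalg.solve(r["K"],[*uv,1]); return c+d*(z-c[2])/d[2]
def soft(img):
    f=img.astype(float)+1; return np.clip(((f[...,1]-np.maximum(f[...,0],f[...,2]*.97))/f.sum(2))/.06,0,1)
def fit(r,name,x0,z0,win=None,ths=(0,),S=6):
    m=soft(r["img"]); s=SH[name]; u0=proj(r,np.array([[*x0,z0]]))[0]
    w=win or 18; a,b=int(u0[0])-w,int(u0[1])-w; a=max(a,0);b=max(b,0)
    M=m[b:b+2*w,a:a+2*w]; h,ww=M.shape
    def cost(p):
        c,q=np.cos(p[2]),np.sin(p[2]); xy=s@np.array([[c,q],[-q,c]])+p[:2]
        P=np.r_[np.c_[xy,np.full(len(s),z0)],np.c_[xy,np.full(len(s),z0+.028)]]
        uv=(proj(r,P)-[a,b]+.5)*S-.5
        H=cv2.convexHull(uv.astype(np.float32))
        I=np.zeros((h*S,ww*S),np.uint8); cv2.fillConvexPoly(I,np.round(H*16).astype(np.int32),255,shift=4)
        I=cv2.resize(I,(ww,h),interpolation=cv2.INTER_AREA)/255.
        return ((I-M)**2).sum()
    best=None
    for th in ths:
        p0=np.array([*x0,th]); sim=np.array([p0,p0+[.012,0,0],p0+[0,.012,0],p0+[0,0,.3]])
        o=minimize(cost,p0,method="Nelder-Mead",options=dict(initial_simplex=sim,xatol=1e-5,fatol=1e-3,maxiter=300))
        if best is None or o.fun<best.fun: best=o
    return best.x,best.fun,M.sum()
E
python3 - <<'E'
from h import *
from plant import vision
r=vision.read_camera("top")
k=1/1.5625
for n,uv,z,ths in [("round",(432,280),.009,(0,)),("hex",(317,280),.009,(0,.3)),("half",(214,292),0,np.arange(-3,3.2,.7)),("bar",(222,347),0,(-.4,0,.4)),("wedge",(514,290),0,np.arange(-3,3.2,.7)),("square",(524,347),0,(0,.4,-.4))]:
    x0=ray(r,(uv[0]*k,uv[1]*k),z+.02)[:2]
    p,c,s=fit(r,n,x0,z,ths=ths if n!="round" else (0,)); print(n,p.round(4),round(c,2),round(s,1))
for uv in [(25,25),(562,22),(565,300),(25,303)]:
    print(ray(r,(180+uv[0]/5-.4,138+uv[1]/5-.4),.039).round(4))
for uv in [(182,113),(407,113),(150,208),(450,208)]: print("line",ray(r,(180+uv[0]/5-.4,138+uv[1]/5-.4),.009).round(4))
E
```

```text
round [ 0.5487 -0.1535 -0.2185] 2.74 149.6
hex [0.5487 0.124  0.0275] 8.48 160.7
half [ 0.5278  0.3637 -0.3157] 22.31 95.6
bar [0.394  0.3422 0.3505] 26.72 217.0
wedge [ 0.5255 -0.3467  0.3137] 18.84 113.3
square [ 0.388  -0.3677  0.0552] 25.05 133.1
[0.6821 0.1806 0.039 ]
[ 0.6814 -0.2123  0.039 ]
[ 0.4777 -0.2116  0.039 ]
[0.4788 0.1801 0.039 ]
line [0.6206 0.0691 0.009 ]
line [ 0.6193 -0.0988  0.009 ]
line [0.5497 0.093  0.009 ]
line [ 0.5479 -0.1302  0.009 ]
```

```bash
cat >> h.py <<'E'
from scipy.spatial.transform import Rotation as Ro
def plan(tgt,vmax=45,wmax=.15,cur=None):
    """tgt x,y,z (m), yaw of tool y; prints equal rows"""
    from plant import ctrl
    o=ctrl.get_obs(); p=np.array(o["position"]); R=Ro.from_rotvec(o["tcp_rot"]).as_matrix()
    yaw=np.arctan2(R[1,1],R[0,1]); d=np.array(tgt[:3])-p
    t=-((tgt[3]-yaw+np.pi/2)%np.pi-np.pi/2); n=max(1,int(np.ceil(max(np.linalg.norm(d)*1000/vmax,abs(t)/wmax))))
    print("clock",round(o["clock"],2),"pos",p.round(4),"yaw",round(yaw,3),"tilt",R[2].round(3),"f",np.round(o["wrist_force"],1),"w",round(o["grip_width"],3),"n",n)
    y=yaw
    for i in range(n):
        X=np.array([np.sin(y),-np.cos(y)]); Y=np.array([np.cos(y),np.sin(y)])
        s=d[:2]*1000/n; print(f'{{"dx":{s@X:.1f},"dy":{s@Y:.1f},"dz":{-d[2]*1000/n:.1f},"turn":{t/n:.3f}}},',end=""); y-=t/n
    print()
E
python3 -c "
from h import *
plan((.528,.364,.16,-.316),wmax=.17)"
```

```text
clock 0.15 pos [0.254  0.5979 0.2304] yaw 1.169 tilt [ 0.    -0.002 -1.   ] f [0.2 0.1 0.2] w 0.999 n 9
{"dx":38.2,"dy":-12.0,"dz":7.8,"turn":0.165},{"dx":39.6,"dy":-5.6,"dz":7.8,"turn":0.165},{"dx":40.0,"dy":1.0,"dz":7.8,"turn":0.165},{"dx":39.3,"dy":7.6,"dz":7.8,"turn":0.165},{"dx":37.5,"dy":13.9,"dz":7.8,"turn":0.165},{"dx":34.7,"dy":19.9,"dz":7.8,"turn":0.165},{"dx":31.0,"dy":25.3,"dz":7.8,"turn":0.165},{"dx":26.4,"dy":30.1,"dz":7.8,"turn":0.165},{"dx":21.1,"dy":34.0,"dz":7.8,"turn":0.165},
```

Emit:
move_arm([
  {"dx": 38, "dy": -12, "dz": 8, "turn": 0.165},
  {"dx": 40, "dy": -6, "dz": 8, "turn": 0.165},
  {"dx": 40, "dy": 1, "dz": 8, "turn": 0.165},
  {"dx": 39, "dy": 8, "dz": 8, "turn": 0.165},
  {"dx": 37, "dy": 14, "dz": 8, "turn": 0.165},
  {"dx": 35, "dy": 20, "dz": 8, "turn": 0.165},
  {"dx": 31, "dy": 25, "dz": 8, "turn": 0.165},
  {"dx": 26, "dy": 30, "dz": 8, "turn": 0.165},
  {"dx": 21, "dy": 34, "dz": 8, "turn": 0.165},
  {},
], grip=-0.3)

```text
validation failed for argument at $.mo...
```

Run:
```python
from h import *
from plant import vision
r=vision.read_camera("wrist"); cv2.imwrite("pics/w1.png",r["img"][:,:,::-1])
m=soft(r["img"]); print(proj(r,np.array([[.5278,.3637,.028]])),m.sum())
print(fit(r,"half",(.5278,.3637),0,win=120,ths=(-.3,),S=2))
plan((.528,.364,.16,-.316))
```

```text
[[177.28538405 432.1868198 ]] 29350.92987728054
(array([ 0.5278,  0.3637, -0.3   ]), np.float64(618.6569006859668), np.float64(961.1737843881318))
clock 0.2 pos [0.254  0.598  0.2306] yaw 1.169 tilt [ 0.    -0.001 -1.   ] f [ 0.5 -0.7 -0.7] w 1.003 n 10
{"dx":34.4,"dy":-10.8,"dz":7.1,"turn":0.149},{"dx":35.6,"dy":-5.6,"dz":7.1,"turn":0.149},{"dx":36.0,"dy":-0.3,"dz":7.1,"turn":0.149},{"dx":35.7,"dy":5.0,"dz":7.1,"turn":0.149},{"dx":34.5,"dy":10.3,"dz":7.1,"turn":0.149},{"dx":32.6,"dy":15.3,"dz":7.1,"turn":0.149},{"dx":30.0,"dy":19.9,"dz":7.1,"turn":0.149},{"dx":26.7,"dy":24.1,"dz":7.1,"turn":0.149},{"dx":22.9,"dy":27.8,"dz":7.1,"turn":0.149},{"dx":18.5,"dy":30.9,"dz":7.1,"turn":0.149},
```

View pics/w1.png

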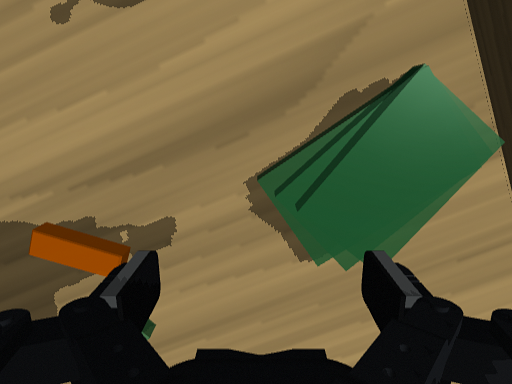

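The move was refused, probably because of the empty row, so the arm hasn't moved. The wrist view shows the green sheets and the orange decoy, with the fingers at (140,290) and (390,290). I'll resend with every row filled in.

Emit:
move_arm([
  {"dx": 38, "dy": -12, "dz": 8, "turn": 0.165},
  {"dx": 40, "dy": -6, "dz": 8, "turn": 0.165},
  {"dx": 40, "dy": 1, "dz": 8, "turn": 0.165},
  {"dx": 39, "dy": 8, "dz": 8, "turn": 0.165},
  {"dx": 37, "dy": 14, "dz": 8, "turn": 0.165},
  {"dx": 35, "dy": 20, "dz": 8, "turn": 0.165},
  {"dx": 31, "dy": 25, "dz": 8, "turn": 0.165},
  {"dx": 26, "dy": 30, "dz": 8, "turn": 0.165},
  {"dx": 21, "dy": 34, "dz": 8, "turn": 0.165},
  {"dx": 0, "dy": 0, "dz": 0, "turn": 0},
], grip=-0.3)

```text
clock: 1.45
position: [0.2201, 0.8367, 0.1562]
tcp_rot: [2.545, 1.839, -0.003]
wrist_force: [-0.6, -0.5, -0.0]
grip_width: 0.648
gripper_force: 0.0
```

Run:
```python
from h import *
from plant import vision
r=vision.read_camera("wrist"); cv2.imwrite("pics/w2.png",r["img"][:,:,::-1])
print(proj(r,np.array([[.5278,.3637,.028]])),soft(r["img"]).sum())
print(fit(r,"half",(.5278,.3637),0,win=120,ths=(-.3,),S=2))
plan((.528,.364,.16,-.316))
```

```text
[[661.72338055 499.87935576]] 17034.760517684717Traceback (most recent call last):
  File "<stdin>", line 5, in <module>
  File "h.py", line 29, in fit
    o=minimize(cost,p0,method="Nelder-Mead",options=dict(initial_simplex=sim,xatol=1e-5,fatol=1e-3,maxiter=300))
    res = _minimize_neldermead(fun, x0, args, callback, bounds=bounds,
                               **options)
    fsim[k] = func(sim[k])
              ~~~~^^^^^^^^
    fx = function(np.copy(x), *(wrapper_args + args))
  File "h.py", line 24, in cost
    I=cv2.resize(I,(ww,h),interpolation=cv2.INTER_AREA)/255.
      ~~~~~~~~~~^^^^^^^^^^^^^^^^^^^^^^^^^^^^^^^^^^^^^^^
cv2.error: OpenCV(4.12.0) /io/opencv/modules/imgproc/src/resize.cpp:4208: error: (-215:Assertion failed) !ssize.empty() in function 'resize'
```

View pics/w2.png

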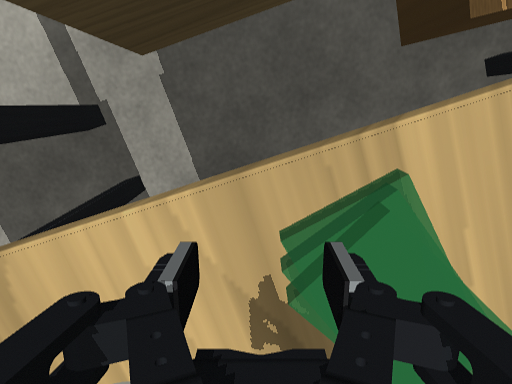

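I had the sign of tool x wrong: for a downward tool, X = Y×Z = (-sin, cos). The arm went left instead, with no contact. I'll fix the planner and hover so that the half-round is in the wrist view.

```bash
sed -i 's/X=np.array(\[np.sin(y),-np.cos(y)\])/X=np.array([-np.sin(y),np.cos(y)])/; s/    M=m\[b:b+2\*w/    b=min(b,m.shape[0]-2*w); a=min(a,m.shape[1]-2*w)\n    M=m[b:b+2*w/' h.py; python3 -c "
from h import *
plan((.506,.297,.17,-.316),vmax=52)"
```

```text
clock 1.5 pos [0.2183 0.8368 0.1573] yaw -0.317 tilt [-0.002 -0.    -1.   ] f [-0.7  0.1  0.1] w 0.645 n 12
{"dx":-35.3,"dy":36.8,"dz":-1.1,"turn":-0.000},{"dx":-35.3,"dy":36.8,"dz":-1.1,"turn":-0.000},{"dx":-35.3,"dy":36.8,"dz":-1.1,"turn":-0.000},{"dx":-35.3,"dy":36.8,"dz":-1.1,"turn":-0.000},{"dx":-35.3,"dy":36.8,"dz":-1.1,"turn":-0.000},{"dx":-35.3,"dy":36.8,"dz":-1.1,"turn":-0.000},{"dx":-35.3,"dy":36.8,"dz":-1.1,"turn":-0.000},{"dx":-35.3,"dy":36.8,"dz":-1.1,"turn":-0.000},{"dx":-35.3,"dy":36.8,"dz":-1.1,"turn":-0.000},{"dx":-35.3,"dy":36.8,"dz":-1.1,"turn":-0.000},{"dx":-35.3,"dy":36.8,"dz":-1.1,"turn":-0.000},{"dx":-35.3,"dy":36.8,"dz":-1.1,"turn":-0.000},
```

Emit:
move_arm([
  {"dx": -35, "dy": 37, "dz": -1, "turn": 0},
  {"dx": -35, "dy": 37, "dz": -1, "turn": 0},
  {"dx": -35, "dy": 37, "dz": -1, "turn": 0},
  {"dx": -35, "dy": 37, "dz": -1, "turn": 0},
  {"dx": -35, "dy": 37, "dz": -1, "turn": 0},
  {"dx": -35, "dy": 37, "dz": -1, "turn": 0},
  {"dx": -35, "dy": 37, "dz": -1, "turn": 0},
  {"dx": -35, "dy": 37, "dz": -1, "turn": 0},
  {"dx": -35, "dy": 37, "dz": -1, "turn": 0},
  {"dx": -35, "dy": 37, "dz": -1, "turn": 0},
  {"dx": -36, "dy": 36, "dz": -1, "turn": 0},
  {"dx": -36, "dy": 36, "dz": -1, "turn": 0},
])

```text
clock: 3.0
position: [0.5057, 0.298, 0.172]
tcp_rot: [2.541, 1.847, 0.002]
wrist_force: [-0.7, 0.3, -0.2]
grip_width: 0.646
gripper_force: 0.0
```

Run:
```python
from h import *
from plant import vision
r=vision.read_camera("wrist")
p,c,s=fit(r,"half",(.5278,.3637),0,win=120,ths=(-.3,-.6),S=2); print(p,c,s)
im=r["img"][:,:,::-1].copy(); cv2.imwrite("pics/w3raw.png",im)
R=np.array([[np.cos(p[2]),-np.sin(p[2])],[np.sin(p[2]),np.cos(p[2])]])
for z in (0,.028):
    cv2.polylines(im,[proj(r,np.c_[SH["half"]@R.T+p[:2],np.full(19,z)]).round().astype(np.int32)],True,(0,0,255))
cv2.imwrite("pics/w3.png",im)
plan((*p[:2],.08,p[2]))
```

```text
[ 0.52487011  0.36194962 -0.45051234] 1453.0105290288438 3507.400421334258
clock 3.05 pos [0.5084 0.2935 0.1722] yaw -0.318 tilt [-0.001  0.003 -1.   ] f [ 3.6 -3.8 -0. ] w 0.647 n 3
{"dx":23.4,"dy":-1.9,"dz":30.7,"turn":0.044},{"dx":23.3,"dy":-3.0,"dz":30.7,"turn":0.044},{"dx":23.1,"dy":-4.0,"dz":30.7,"turn":0.044},
```

View pics/w3.png

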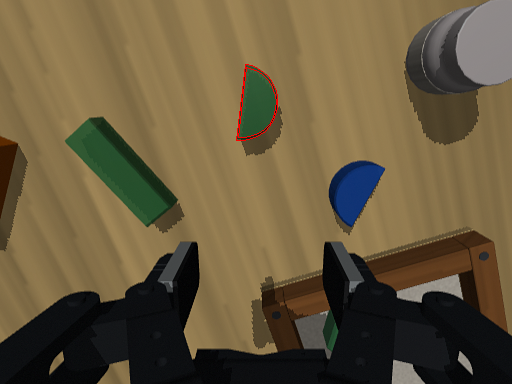

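The overlay on the half-round at (257,102) fits well. The bar is at (122,172), and the arm was still settling when the picture was taken. I'll measure both again at rest.

Run:
```python
from h import *
from plant import vision
r=vision.read_camera("wrist"); np.savez("w4.npz",**r)
print(r["extrinsics"].round(3).tolist())
for f in (.06,.12):
  import h
  def soft2(img,f=f):
    g=img.astype(float)+1; return np.clip((g[...,1]-np.maximum(g[...,0],g[...,2]))/g.sum(2)/f,0,1)
  h.soft=soft2
  p,c,s=fit(r,"half",(.5259,.3625),0,win=62,ths=(-.4,),S=3); print(p,c,s)
  q,c,s=fit(r,"bar",(.394,.3422),0,win=85,ths=(.35,),S=3); print(q,c,s)
plan((*p[:2],.08,p[2]))
```

```text
[[0.95, -0.313, 0.003, -0.391], [-0.303, -0.915, 0.268, 0.404], [-0.081, -0.255, -0.963, 0.437], [0.0, 0.0, 0.0, 1.0]]
[ 0.52488399  0.36206397 -0.44355964] 69.11850858259098 2163.7167939268616
[0.39272084 0.34408925 0.36472453] 207.70978806457651 5241.229875017343
[ 0.52481857  0.36177848 -0.44718101] 81.78389325539742 2141.917564306462
[0.39283963 0.34460178 0.37333038] 223.52372702074092 5189.1211548261135
clock 3.1 pos [0.5072 0.2959 0.1721] yaw -0.319 tilt [ 0.     0.002 -1.   ] f [0.1 1.2 0.3] w 0.651 n 3
{"dx":22.7,"dy":-1.3,"dz":30.7,"turn":0.043},{"dx":22.6,"dy":-2.3,"dz":30.7,"turn":0.043},{"dx":22.5,"dy":-3.2,"dz":30.7,"turn":0.043},
```

Emit:
move_arm([
  {"dx": 23, "dy": -1, "dz": 31, "turn": 0.043},
  {"dx": 23, "dy": -2, "dz": 31, "turn": 0.043},
  {"dx": 22, "dy": -3, "dz": 30, "turn": 0.043},
  {"dx": 0, "dy": 0, "dz": 30, "turn": 0},
  {"dx": 0, "dy": 0, "dz": 24, "turn": 0},
  {"dx": 0, "dy": 0, "dz": 14, "turn": 0},
  {"dx": 0, "dy": 0, "dz": 7, "turn": 0},
  {"dx": 0, "dy": 0, "dz": 0, "turn": 0},
])

```text
clock: 4.1
position: [0.5242, 0.365, 0.0046]
tcp_rot: [-2.656, -1.677, -0.001]
wrist_force: [0.4, 0.1, -0.8]
grip_width: 0.646
gripper_force: 0.0
```

```bash
python3 -c "
from h import *
plan((.5249,.3620,.003,-.445))"
```

```text
clock 4.1 pos [0.5242 0.365  0.0046] yaw -0.445 tilt [ 0.  0. -1.] f [ 0.4  0.1 -0.8] w 0.646 n 1
{"dx":-2.4,"dy":1.9,"dz":1.6,"turn":0.000},
```

Emit:
move_arm([
  {"dx": -2, "dy": 2, "dz": 2, "turn": 0},
  {"dx": 0, "dy": 0, "dz": 0, "turn": 0},
])

```text
clock: 4.35
position: [0.5258, 0.3619, 0.0029]
tcp_rot: [2.657, 1.676, 0.002]
wrist_force: [0.9, -0.4, -0.9]
grip_width: 0.651
gripper_force: 0.0
```

Emit:
move_arm([
  {"dx": 0, "dy": 0, "dz": 0, "turn": 0},
  {"dx": 0, "dy": 0, "dz": 0, "turn": 0},
  {"dx": 0, "dy": 0, "dz": 0, "turn": 0},
  {"dx": 0, "dy": 0, "dz": 0, "turn": 0},
  {"dx": 0, "dy": 0, "dz": -10, "turn": 0},
  {"dx": 0, "dy": 0, "dz": -30, "turn": 0},
  {"dx": 0, "dy": 0, "dz": -40, "turn": 0},
  {"dx": 0, "dy": 0, "dz": -10, "turn": 0},
  {"dx": 0, "dy": 0, "dz": 0, "turn": 0},
], grip=1)

```text
clock: 5.48
position: [0.5252, 0.3619, 0.0923]
tcp_rot: [2.657, 1.676, 0.001]
wrist_force: [0.2, 0.2, -1.6]
grip_width: 0.337
gripper_force: 59.2
```

```bash
python3 -c "
from h import *
plan((.5487,-.081,.09,0),vmax=40)"
```

```text
clock 5.47 pos [0.5252 0.3619 0.0923] yaw -0.445 tilt [ 0.  0. -1.] f [ 0.2  0.2 -1.6] w 0.337 n 12
{"dx":-32.5,"dy":17.7,"dz":0.2,"turn":-0.037},{"dx":-33.1,"dy":16.4,"dz":0.2,"turn":-0.037},{"dx":-33.7,"dy":15.2,"dz":0.2,"turn":-0.037},{"dx":-34.2,"dy":13.9,"dz":0.2,"turn":-0.037},{"dx":-34.7,"dy":12.7,"dz":0.2,"turn":-0.037},{"dx":-35.2,"dy":11.4,"dz":0.2,"turn":-0.037},{"dx":-35.6,"dy":10.1,"dz":0.2,"turn":-0.037},{"dx":-35.9,"dy":8.7,"dz":0.2,"turn":-0.037},{"dx":-36.2,"dy":7.4,"dz":0.2,"turn":-0.037},{"dx":-36.5,"dy":6.0,"dz":0.2,"turn":-0.037},{"dx":-36.7,"dy":4.7,"dz":0.2,"turn":-0.037},{"dx":-36.8,"dy":3.3,"dz":0.2,"turn":-0.037},
```

Emit:
move_arm([
  {"dx": -22, "dy": 12, "dz": 0, "turn": -0.037},
  {"dx": -36, "dy": 18, "dz": 0, "turn": -0.037},
  {"dx": -38, "dy": 17, "dz": 0, "turn": -0.037},
  {"dx": -38, "dy": 16, "dz": 0, "turn": -0.037},
  {"dx": -39, "dy": 15, "dz": 0, "turn": -0.037},
  {"dx": -39, "dy": 13, "dz": 0, "turn": -0.037},
  {"dx": -39, "dy": 11, "dz": 0, "turn": -0.037},
  {"dx": -39, "dy": 9, "dz": 0, "turn": -0.037},
  {"dx": -39, "dy": 7, "dz": 0, "turn": -0.037},
  {"dx": -38, "dy": 5, "dz": 0, "turn": -0.037},
  {"dx": -34, "dy": 3, "dz": 0, "turn": -0.037},
  {"dx": -19, "dy": 1, "dz": 0, "turn": -0.038},
])

```text
clock: 6.98
position: [0.5438, -0.0814, 0.09]
tcp_rot: [-2.219, -2.219, 0.003]
wrist_force: [-0.4, 0.2, -1.0]
grip_width: 0.334
gripper_force: 59.3
```

Emit:
move_arm([
  {"dx": 0, "dy": 0, "dz": 15, "turn": 0},
  {"dx": 0, "dy": 0, "dz": 15, "turn": 0},
  {"dx": 0, "dy": 0, "dz": 5, "turn": 0},
  {"dx": 0, "dy": 0, "dz": 0, "turn": 0},
])

```text
clock: 7.48
position: [0.5448, -0.0793, 0.0563]
tcp_rot: [-2.219, -2.221, 0.001]
wrist_force: [0.3, -0.6, -0.9]
grip_width: 0.335
gripper_force: 59.3
```

Run:
```python
from h import *
from plant import vision
plan((.5487,-.081,.014,0),vmax=40)
r=vision.read_camera("wrist"); np.savez("w5.npz",**r); cv2.imwrite("pics/w5.png",r["img"][:,:,::-1])
```

```text
clock 7.47 pos [ 0.5448 -0.0793  0.0563] yaw 0.001 tilt [ 0.001 -0.002 -1.   ] f [ 0.3 -0.6 -0.9] w 0.335 n 2
{"dx":-0.8,"dy":2.0,"dz":21.1,"turn":0.000},{"dx":-0.8,"dy":2.0,"dz":21.1,"turn":0.000},
```

View pics/w5.png

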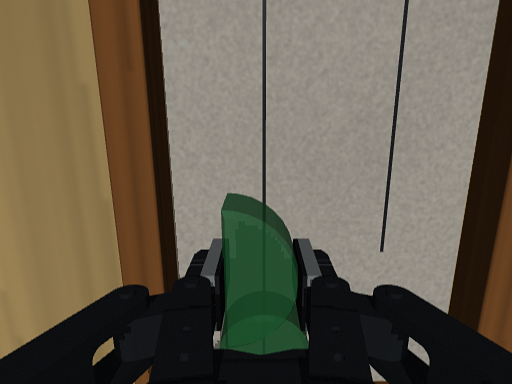

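The wrist view shows the half-round held square, with the long pencil line at column 264 and the short line ending at (382,250). I'll use those lines to check the frame pose.

Run:
```python
from h import *
r=np.load("w5.npz")
for uv in [(264,3),(264,185),(405.5,3),(382,250)]: print(ray(r,uv,.009).round(4))
p,c,s=fit(r,"half",(.545,-.079),.053,win=60,S=3); print(p,c,s)
```

```text
[0.5464 0.0371 0.009 ]
[ 0.5467 -0.0562  0.009 ]
[0.6169 0.037  0.009 ]
[ 0.618  -0.0964  0.009 ]
[ 0.54521463 -0.07963359 -0.00342239] 256.7295526333579 8116.623348890709
```

Emit:
move_arm([
  {"dx": 0, "dy": 3, "dz": 10, "turn": 0},
  {"dx": 0, "dy": 0, "dz": 15, "turn": 0},
  {"dx": 0, "dy": 0, "dz": 10, "turn": 0},
  {"dx": 0, "dy": 0, "dz": 5, "turn": 0},
  {"dx": 0, "dy": 0, "dz": 3, "turn": 0},
  {"dx": 0, "dy": 0, "dz": 0, "turn": 0},
])

```text
clock: 8.28
position: [0.5484, -0.0803, 0.0143]
tcp_rot: [2.221, 2.221, 0.0]
wrist_force: [-0.7, 1.0, -1.0]
grip_width: 0.334
gripper_force: 59.3
```

Emit:
move_arm([
  {"dx": 0, "dy": 0, "dz": 1.5, "turn": 0},
  {"dx": 0, "dy": 0, "dz": 0, "turn": 0},
])

```text
clock: 8.52
position: [0.5485, -0.0803, 0.013]
tcp_rot: [2.221, 2.221, 0.0]
wrist_force: [-0.9, -0.3, -1.0]
grip_width: 0.335
gripper_force: 59.3
```

Emit:
move_arm([
  {"dx": 0, "dy": 0, "dz": 0, "turn": 0},
  {"dx": 0, "dy": 0, "dz": 0, "turn": 0},
  {"dx": 0, "dy": 0, "dz": 0, "turn": 0},
  {"dx": 0, "dy": 0, "dz": -10, "turn": 0},
  {"dx": 0, "dy": 0, "dz": -30, "turn": 0},
  {"dx": 0, "dy": 0, "dz": -40, "turn": 0},
  {"dx": 0, "dy": 0, "dz": -10, "turn": 0},
], grip=-0.1)

```text
clock: 9.4
position: [0.5504, -0.0809, 0.1064]
tcp_rot: [2.217, 2.217, 0.004]
wrist_force: [-0.0, -0.4, 0.9]
grip_width: 0.548
gripper_force: 0.0
```

```bash
python3 -c "
from h import *
plan((.392,-.44,.17,0.05),vmax=45)"
```

```text
clock 9.4 pos [ 0.5504 -0.0809  0.1064] yaw 0.0 tilt [-0.002  0.006 -1.   ] f [-0.  -0.4  0.9] w 0.548 n 9
{"dx":-39.9,"dy":-17.6,"dz":-7.1,"turn":-0.006},{"dx":-39.8,"dy":-17.8,"dz":-7.1,"turn":-0.006},{"dx":-39.7,"dy":-18.0,"dz":-7.1,"turn":-0.006},{"dx":-39.6,"dy":-18.3,"dz":-7.1,"turn":-0.006},{"dx":-39.5,"dy":-18.5,"dz":-7.1,"turn":-0.006},{"dx":-39.4,"dy":-18.7,"dz":-7.1,"turn":-0.006},{"dx":-39.3,"dy":-18.9,"dz":-7.1,"turn":-0.006},{"dx":-39.2,"dy":-19.1,"dz":-7.1,"turn":-0.006},{"dx":-39.1,"dy":-19.4,"dz":-7.1,"turn":-0.006},
```

Emit:
move_arm([
  {"dx": -25, "dy": -8, "dz": -9, "turn": 0},
  {"dx": -40, "dy": -12, "dz": -9, "turn": 0},
  {"dx": -44, "dy": -13, "dz": -9, "turn": 0},
  {"dx": -45, "dy": -13, "dz": -9, "turn": 0},
  {"dx": -45, "dy": -13, "dz": -9, "turn": 0},
  {"dx": -45, "dy": -13, "dz": -9, "turn": 0},
  {"dx": -45, "dy": -13, "dz": -9, "turn": 0},
  {"dx": -41, "dy": -13, "dz": -9, "turn": 0},
  {"dx": -30, "dy": -8, "dz": -9, "turn": 0},
  {"dx": 0, "dy": 0, "dz": 0, "turn": 0},
  {"dx": 0, "dy": 0, "dz": 0, "turn": 0},
], grip=-0.6)

```text
clock: 10.78
position: [0.4422, -0.4392, 0.1827]
tcp_rot: [-2.22, -2.22, -0.001]
wrist_force: [-1.2, -0.3, -0.3]
grip_width: 0.803
gripper_force: 0.0
```

```bash
cat > look.py <<'E'
from h import *
from plant import vision
import sys
def look(items,fn,cam="wrist"):
    r=vision.read_camera(cam); np.savez(fn+".npz",**r); im=r["img"][:,:,::-1].copy(); out=[]
    for n,x0,z,ths,win in items:
        p,c,s=fit(r,n,x0,z,win=win,ths=ths,S=3); print(n,p.round(4),round(c),round(s)); out.append(p)
        R=np.array([[np.cos(p[2]),-np.sin(p[2])],[np.sin(p[2]),np.cos(p[2])]])
        for zz in (z,z+.028): cv2.polylines(im,[proj(r,np.c_[SH[n]@R.T+p[:2],np.full(len(SH[n]),zz)]).round().astype(np.int32)],True,(0,0,255))
    cv2.imwrite(f"pics/{fn}.png",im); return out
E
python3 - <<'E'
from look import *
a,b=look([("square",(.388,-.3677),0,(.05,),60),("wedge",(.5255,-.3467),0,(.31,),65)],"w6")
plan((*a[:2],.08,a[2]))
E
```

```text
square [ 0.3873 -0.3645  0.1712] 108 2935
wedge [ 0.5229 -0.3419  0.368 ] 140 2985
clock 10.82 pos [ 0.4423 -0.4389  0.1827] yaw 0.001 tilt [ 0.002 -0.001 -1.   ] f [ 0.3 -0.3  0.2] w 0.803 n 4
{"dx":18.6,"dy":-13.7,"dz":25.7,"turn":-0.043},{"dx":19.2,"dy":-12.9,"dz":25.7,"turn":-0.043},{"dx":19.7,"dy":-12.1,"dz":25.7,"turn":-0.043},{"dx":20.2,"dy":-11.2,"dz":25.7,"turn":-0.043},
```

View pics/w6.png

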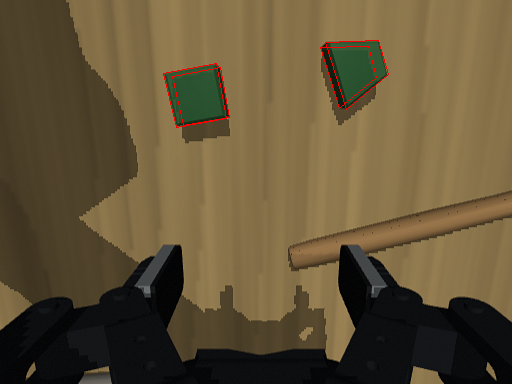

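The overlays fit on the square at (197,95) and the wedge at (355,75). The hammer handle is at (400,235), clear of both. Picking the square now.

Emit:
move_arm([
  {"dx": 19, "dy": -14, "dz": 26, "turn": -0.043},
  {"dx": 19, "dy": -13, "dz": 26, "turn": -0.043},
  {"dx": 20, "dy": -12, "dz": 26, "turn": -0.043},
  {"dx": 20, "dy": -11, "dz": 25, "turn": -0.042},
  {"dx": 0, "dy": 0, "dz": 30, "turn": 0},
  {"dx": 0, "dy": 0, "dz": 24, "turn": 0},
  {"dx": 0, "dy": 0, "dz": 14, "turn": 0},
  {"dx": 0, "dy": 0, "dz": 7, "turn": 0},
  {"dx": 0, "dy": 0, "dz": 0, "turn": 0},
])

```text
clock: 11.95
position: [0.3876, -0.3654, 0.0059]
tcp_rot: [-2.023, -2.403, -0.0]
wrist_force: [-0.0, 0.2, -0.3]
grip_width: 0.798
gripper_force: 0.0
```

```bash
python3 -c "
from h import *
plan((.3873,-.3645,.003,.171))"
```

```text
clock 11.95 pos [ 0.3876 -0.3654  0.0059] yaw 0.171 tilt [ 0. -0. -1.] f [-0.   0.2 -0.3] w 0.798 n 1
{"dx":0.9,"dy":-0.1,"dz":2.9,"turn":0.000},
```

Emit:
move_arm([
  {"dx": 1, "dy": 0, "dz": 3, "turn": 0},
  {"dx": 0, "dy": 0, "dz": 0, "turn": 0},
  {"dx": 0, "dy": 0, "dz": 0, "turn": 0},
  {"dx": 0, "dy": 0, "dz": 0, "turn": 0},
  {"dx": 0, "dy": 0, "dz": -10, "turn": 0},
  {"dx": 0, "dy": 0, "dz": -30, "turn": 0},
  {"dx": 0, "dy": 0, "dz": -40, "turn": 0},
  {"dx": 0, "dy": 0, "dz": -15, "turn": 0},
  {"dx": 0, "dy": 0, "dz": 0, "turn": 0},
], grip=1)

```text
clock: 13.08
position: [0.3875, -0.3648, 0.0984]
tcp_rot: [2.023, 2.402, -0.001]
wrist_force: [0.8, 1.1, -2.0]
grip_width: 0.501
gripper_force: 62.3
```

```bash
python3 -c "
from h import *
plan((.548,-.011,.1,0),vmax=36)"
```

```text
clock 13.07 pos [ 0.3875 -0.3648  0.0984] yaw 0.171 tilt [-0.002  0.001 -1.   ] f [ 0.8  1.1 -2. ] w 0.501 n 11
{"dx":29.2,"dy":19.9,"dz":-0.1,"turn":0.016},{"dx":29.5,"dy":19.4,"dz":-0.1,"turn":0.016},{"dx":29.8,"dy":18.9,"dz":-0.1,"turn":0.016},{"dx":30.1,"dy":18.5,"dz":-0.1,"turn":0.016},{"dx":30.4,"dy":18.0,"dz":-0.1,"turn":0.016},{"dx":30.7,"dy":17.5,"dz":-0.1,"turn":0.016},{"dx":30.9,"dy":17.0,"dz":-0.1,"turn":0.016},{"dx":31.2,"dy":16.6,"dz":-0.1,"turn":0.016},{"dx":31.5,"dy":16.1,"dz":-0.1,"turn":0.016},{"dx":31.7,"dy":15.6,"dz":-0.1,"turn":0.016},{"dx":31.9,"dy":15.1,"dz":-0.1,"turn":0.016},
```

Emit:
move_arm([
  {"dx": 17, "dy": 12, "dz": 0, "turn": 0.015},
  {"dx": 28, "dy": 20, "dz": 0, "turn": 0.016},
  {"dx": 30, "dy": 19, "dz": 0, "turn": 0.015},
  {"dx": 31, "dy": 19, "dz": 0, "turn": 0.016},
  {"dx": 32, "dy": 19, "dz": 0, "turn": 0.015},
  {"dx": 32, "dy": 18, "dz": 0, "turn": 0.016},
  {"dx": 32, "dy": 18, "dz": 0, "turn": 0.015},
  {"dx": 32, "dy": 17, "dz": 0, "turn": 0.016},
  {"dx": 32, "dy": 17, "dz": 0, "turn": 0.015},
  {"dx": 32, "dy": 16, "dz": 0, "turn": 0.016},
  {"dx": 25, "dy": 12, "dz": 0, "turn": 0.016},
  {"dx": 14, "dy": 7, "dz": 0, "turn": 0},
])

```text
clock: 14.58
position: [0.55, -0.0099, 0.0957]
tcp_rot: [-2.218, -2.221, 0.003]
wrist_force: [-0.1, -0.6, -1.4]
grip_width: 0.5
gripper_force: 62.2
```

Emit:
move_arm([
  {"dx": 0, "dy": 0, "dz": 20, "turn": 0},
  {"dx": 0, "dy": 0, "dz": 15, "turn": 0},
  {"dx": 0, "dy": 0, "dz": 6, "turn": 0},
  {"dx": 0, "dy": 0, "dz": 0, "turn": 0},
])

```text
clock: 15.08
position: [0.5505, -0.0115, 0.0562]
tcp_rot: [-2.221, -2.22, 0.001]
wrist_force: [-0.5, -0.9, -1.9]
grip_width: 0.501
gripper_force: 62.2
```

```bash
python3 -c "
from h import *
plan((.548,-.011,.015,0))"
```

```text
clock 15.07 pos [ 0.5505 -0.0115  0.0562] yaw -0.001 tilt [ 0.    -0.001 -1.   ] f [-0.5 -0.9 -1.9] w 0.501 n 1
{"dx":0.5,"dy":-2.5,"dz":41.2,"turn":-0.001},
```

Emit:
move_arm([
  {"dx": 0, "dy": -2.5, "dz": 12, "turn": 0},
  {"dx": 0, "dy": 0, "dz": 14, "turn": 0},
  {"dx": 0, "dy": 0, "dz": 8, "turn": 0},
  {"dx": 0, "dy": 0, "dz": 5, "turn": 0},
  {"dx": 0, "dy": 0, "dz": 3, "turn": 0},
  {"dx": 0, "dy": 0, "dz": 1, "turn": 0},
  {"dx": 0, "dy": 0, "dz": 0, "turn": 0},
])

```text
clock: 15.95
position: [0.5487, -0.0113, 0.014]
tcp_rot: [2.221, 2.221, 0.0]
wrist_force: [0.1, 0.4, -1.6]
grip_width: 0.504
gripper_force: 62.2
```

Emit:
move_arm([
  {"dx": 0, "dy": 0, "dz": 0, "turn": 0},
  {"dx": 0, "dy": 0, "dz": 0, "turn": 0},
  {"dx": 0, "dy": 0, "dz": 0, "turn": 0},
  {"dx": 0, "dy": 0, "dz": -10, "turn": 0},
  {"dx": 0, "dy": 0, "dz": -30, "turn": 0},
  {"dx": 0, "dy": 0, "dz": -40, "turn": 0},
  {"dx": 0, "dy": 0, "dz": -20, "turn": 0},
], grip=-0.3)

```text
clock: 16.82
position: [0.5498, -0.0116, 0.1171]
tcp_rot: [2.219, 2.219, 0.004]
wrist_force: [0.7, -0.1, 0.3]
grip_width: 0.651
gripper_force: 0.0
```

```bash
python3 -c "
from h import *
plan((.5229,-.3419,.1,.368),vmax=36)"
```

```text
clock 16.82 pos [ 0.5498 -0.0116  0.1171] yaw 0.0 tilt [-0.001  0.004 -1.   ] f [ 0.7 -0.1  0.3] w 0.651 n 10
{"dx":-33.0,"dy":-2.7,"dz":1.7,"turn":-0.037},{"dx":-32.9,"dy":-3.9,"dz":1.7,"turn":-0.037},{"dx":-32.7,"dy":-5.1,"dz":1.7,"turn":-0.037},{"dx":-32.5,"dy":-6.3,"dz":1.7,"turn":-0.037},{"dx":-32.3,"dy":-7.5,"dz":1.7,"turn":-0.037},{"dx":-32.0,"dy":-8.7,"dz":1.7,"turn":-0.037},{"dx":-31.6,"dy":-9.9,"dz":1.7,"turn":-0.037},{"dx":-31.3,"dy":-11.0,"dz":1.7,"turn":-0.037},{"dx":-30.8,"dy":-12.2,"dz":1.7,"turn":-0.037},{"dx":-30.4,"dy":-13.3,"dz":1.7,"turn":-0.037},
```

Emit:
move_arm([
  {"dx": -33, "dy": -3, "dz": 0, "turn": -0.037},
  {"dx": -33, "dy": -4, "dz": 0, "turn": -0.037},
  {"dx": -33, "dy": -5, "dz": 0, "turn": -0.037},
  {"dx": -32, "dy": -6, "dz": 0, "turn": -0.037},
  {"dx": -32, "dy": -7, "dz": 0, "turn": -0.037},
  {"dx": -32, "dy": -9, "dz": 0, "turn": -0.037},
  {"dx": -32, "dy": -10, "dz": 0, "turn": -0.037},
  {"dx": -31, "dy": -11, "dz": 0, "turn": -0.037},
  {"dx": -31, "dy": -12, "dz": 8, "turn": -0.036},
  {"dx": -31, "dy": -13, "dz": 8, "turn": -0.036},
  {"dx": 0, "dy": 0, "dz": 15, "turn": 0},
  {"dx": 0, "dy": 0, "dz": 0, "turn": 0},
], grip=-0.6)

```text
clock: 18.32
position: [0.5216, -0.3404, 0.0813]
tcp_rot: [-1.776, -2.587, -0.001]
wrist_force: [0.0, 0.3, 0.4]
grip_width: 0.8
gripper_force: 0.0
```

```bash
python3 -c "
from h import *
plan((.5229,-.3419,.003,.368))"
```

```text
clock 18.32 pos [ 0.5216 -0.3404  0.0813] yaw 0.368 tilt [ 0.003 -0.001 -1.   ] f [0.  0.3 0.4] w 0.8 n 2
{"dx":-0.9,"dy":0.4,"dz":39.1,"turn":-0.000},{"dx":-0.9,"dy":0.4,"dz":39.1,"turn":-0.000},
```

Emit:
move_arm([
  {"dx": -2, "dy": 1, "dz": 25, "turn": 0},
  {"dx": 0, "dy": 0, "dz": 25, "turn": 0},
  {"dx": 0, "dy": 0, "dz": 18, "turn": 0},
  {"dx": 0, "dy": 0, "dz": 10, "turn": 0},
  {"dx": 0, "dy": 0, "dz": 0, "turn": 0},
])

```text
clock: 18.95
position: [0.5241, -0.3428, 0.0044]
tcp_rot: [-1.777, -2.59, -0.0]
wrist_force: [0.2, -0.5, 0.3]
grip_width: 0.804
gripper_force: 0.0
```

Emit:
move_arm([
  {"dx": 0, "dy": 0, "dz": 0, "turn": 0},
  {"dx": 0, "dy": 0, "dz": 0, "turn": 0},
  {"dx": 0, "dy": 0, "dz": 0, "turn": 0},
  {"dx": 0, "dy": 0, "dz": 0, "turn": 0},
  {"dx": 0, "dy": 0, "dz": -10, "turn": 0},
  {"dx": 0, "dy": 0, "dz": -30, "turn": 0},
  {"dx": 0, "dy": 0, "dz": -40, "turn": 0},
  {"dx": 0, "dy": 0, "dz": -15, "turn": 0},
  {"dx": 0, "dy": 0, "dz": 0, "turn": 0},
], grip=1)

```text
clock: 20.08
position: [0.5244, -0.3436, 0.1005]
tcp_rot: [1.777, 2.589, -0.0]
wrist_force: [-0.1, 0.3, -2.3]
grip_width: 0.451
gripper_force: 61.0
```

```bash
python3 -c "
from h import *
plan((.548,.055,.1,0),vmax=36)"
```

```text
clock 20.07 pos [ 0.5244 -0.3436  0.1005] yaw 0.368 tilt [-0.001  0.001 -1.   ] f [-0.1  0.3 -2.3] w 0.451 n 12
{"dx":30.3,"dy":13.8,"dz":0.0,"turn":0.031},{"dx":30.7,"dy":12.8,"dz":0.0,"turn":0.031},{"dx":31.1,"dy":11.9,"dz":0.0,"turn":0.031},{"dx":31.4,"dy":10.9,"dz":0.0,"turn":0.031},{"dx":31.7,"dy":10.0,"dz":0.0,"turn":0.031},{"dx":32.0,"dy":9.0,"dz":0.0,"turn":0.031},{"dx":32.3,"dy":8.0,"dz":0.0,"turn":0.031},{"dx":32.5,"dy":7.0,"dz":0.0,"turn":0.031},{"dx":32.7,"dy":6.0,"dz":0.0,"turn":0.031},{"dx":32.9,"dy":5.0,"dz":0.0,"turn":0.031},{"dx":33.0,"dy":4.0,"dz":0.0,"turn":0.031},{"dx":33.1,"dy":3.0,"dz":0.0,"turn":0.031},
```

Emit:
move_arm([
  {"dx": 20, "dy": 9, "dz": 0, "turn": 0.031},
  {"dx": 31, "dy": 13, "dz": 0, "turn": 0.031},
  {"dx": 33, "dy": 13, "dz": 0, "turn": 0.031},
  {"dx": 34, "dy": 12, "dz": 0, "turn": 0.031},
  {"dx": 35, "dy": 11, "dz": 0, "turn": 0.031},
  {"dx": 35, "dy": 10, "dz": 0, "turn": 0.031},
  {"dx": 35, "dy": 9, "dz": 0, "turn": 0.031},
  {"dx": 35, "dy": 8, "dz": 0, "turn": 0.031},
  {"dx": 35, "dy": 7, "dz": 0, "turn": 0.03},
  {"dx": 35, "dy": 5, "dz": 0, "turn": 0.03},
  {"dx": 32, "dy": 3, "dz": 0, "turn": 0.03},
  {"dx": 24, "dy": 2, "dz": 0, "turn": 0.03},
])

```text
clock: 21.58
position: [0.5471, 0.0568, 0.0974]
tcp_rot: [-2.219, -2.219, 0.004]
wrist_force: [0.3, 0.9, -2.3]
grip_width: 0.454
gripper_force: 60.8
```

Emit:
move_arm([
  {"dx": 0, "dy": 0, "dz": 20, "turn": 0},
  {"dx": 0, "dy": 0, "dz": 15, "turn": 0},
  {"dx": 0, "dy": 0, "dz": 6, "turn": 0},
  {"dx": 0, "dy": 0, "dz": 0, "turn": 0},
])

```text
clock: 22.08
position: [0.5483, 0.0551, 0.0579]
tcp_rot: [-2.221, -2.22, 0.002]
wrist_force: [0.4, -0.5, -1.0]
grip_width: 0.458
gripper_force: 60.9
```

```bash
python3 -c "
from h import *
plan((.548,.055,.015,0))"
```

```text
clock 22.07 pos [0.5483 0.0551 0.0579] yaw -0.001 tilt [ 0.    -0.002 -1.   ] f [ 0.4 -0.5 -1. ] w 0.458 n 1
{"dx":-0.1,"dy":-0.3,"dz":42.9,"turn":-0.001},
```

Emit:
move_arm([
  {"dx": 0, "dy": 0, "dz": 14, "turn": 0},
  {"dx": 0, "dy": 0, "dz": 14, "turn": 0},
  {"dx": 0, "dy": 0, "dz": 8, "turn": 0},
  {"dx": 0, "dy": 0, "dz": 5, "turn": 0},
  {"dx": 0, "dy": 0, "dz": 3, "turn": 0},
  {"dx": 0, "dy": 0, "dz": 0, "turn": 0},
])

```text
clock: 22.82
position: [0.5493, 0.0553, 0.0152]
tcp_rot: [2.221, 2.221, 0.001]
wrist_force: [0.6, -0.2, -1.4]
grip_width: 0.454
gripper_force: 61.0
```

Emit:
move_arm([
  {"dx": 0, "dy": 0, "dz": 0, "turn": 0},
  {"dx": 0, "dy": 0, "dz": 0, "turn": 0},
  {"dx": 0, "dy": 0, "dz": 0, "turn": 0},
  {"dx": 0, "dy": 0, "dz": -10, "turn": 0},
  {"dx": 0, "dy": 0, "dz": -30, "turn": 0},
  {"dx": 0, "dy": 0, "dz": -40, "turn": 0},
  {"dx": 0, "dy": 0, "dz": -20, "turn": 0},
], grip=-0.25)

```text
clock: 23.7
position: [0.5503, 0.0552, 0.1181]
tcp_rot: [2.219, 2.219, 0.004]
wrist_force: [1.2, 0.5, 0.2]
grip_width: 0.623
gripper_force: 0.0
```

```bash
python3 -c "
from h import *
plan((.3928,.3443,.1,.368),vmax=36)"
```

```text
clock 23.7 pos [0.5503 0.0552 0.1181] yaw 0.0 tilt [-0.     0.004 -1.   ] f [1.2 0.5 0.2] w 0.623 n 10
{"dx":28.9,"dy":-15.7,"dz":1.8,"turn":-0.037},{"dx":29.5,"dy":-14.7,"dz":1.8,"turn":-0.037},{"dx":30.0,"dy":-13.6,"dz":1.8,"turn":-0.037},{"dx":30.5,"dy":-12.5,"dz":1.8,"turn":-0.037},{"dx":30.9,"dy":-11.3,"dz":1.8,"turn":-0.037},{"dx":31.3,"dy":-10.2,"dz":1.8,"turn":-0.037},{"dx":31.7,"dy":-9.0,"dz":1.8,"turn":-0.037},{"dx":32.0,"dy":-7.9,"dz":1.8,"turn":-0.037},{"dx":32.2,"dy":-6.7,"dz":1.8,"turn":-0.037},{"dx":32.5,"dy":-5.5,"dz":1.8,"turn":-0.037},
```

Emit:
move_arm([
  {"dx": 29, "dy": -16, "dz": 0, "turn": -0.037},
  {"dx": 29, "dy": -15, "dz": 0, "turn": -0.037},
  {"dx": 30, "dy": -14, "dz": 0, "turn": -0.037},
  {"dx": 31, "dy": -12, "dz": 0, "turn": -0.037},
  {"dx": 31, "dy": -11, "dz": 0, "turn": -0.037},
  {"dx": 31, "dy": -10, "dz": 0, "turn": -0.037},
  {"dx": 32, "dy": -9, "dz": 0, "turn": -0.037},
  {"dx": 32, "dy": -8, "dz": 5, "turn": -0.037},
  {"dx": 32, "dy": -7, "dz": 8, "turn": -0.036},
  {"dx": 32, "dy": -5, "dz": 10, "turn": -0.036},
  {"dx": 0, "dy": 0, "dz": 15, "turn": 0},
  {"dx": 0, "dy": 0, "dz": 0, "turn": 0},
], grip=-0.4)

```text
clock: 25.2
position: [0.3906, 0.3433, 0.0758]
tcp_rot: [-1.777, -2.59, 0.004]
wrist_force: [-0.8, 0.7, 0.1]
grip_width: 0.698
gripper_force: 0.0
```

```bash
python3 -c "
from h import *
plan((.3928,.3443,.003,.368))"
```

```text
clock 25.2 pos [0.3906 0.3433 0.0758] yaw 0.368 tilt [-0.001 -0.002 -1.   ] f [-0.8  0.7  0.1] w 0.698 n 2
{"dx":0.1,"dy":1.2,"dz":36.4,"turn":-0.000},{"dx":0.1,"dy":1.2,"dz":36.4,"turn":-0.000},
```

Emit:
move_arm([
  {"dx": 0, "dy": 2, "dz": 22, "turn": 0},
  {"dx": 0, "dy": 0, "dz": 22, "turn": 0},
  {"dx": 0, "dy": 0, "dz": 18, "turn": 0},
  {"dx": 0, "dy": 0, "dz": 10, "turn": 0},
  {"dx": 0, "dy": 0, "dz": 0, "turn": 0},
])

```text
clock: 25.82
position: [0.3931, 0.3444, 0.0043]
tcp_rot: [-1.778, -2.59, 0.002]
wrist_force: [-0.1, 0.1, 0.3]
grip_width: 0.7
gripper_force: 0.0
```

Emit:
move_arm([
  {"dx": 0, "dy": 0, "dz": 0, "turn": 0},
  {"dx": 0, "dy": 0, "dz": 0, "turn": 0},
  {"dx": 0, "dy": 0, "dz": 0, "turn": 0},
  {"dx": 0, "dy": 0, "dz": 0, "turn": 0},
  {"dx": 0, "dy": 0, "dz": -10, "turn": 0},
  {"dx": 0, "dy": 0, "dz": -30, "turn": 0},
  {"dx": 0, "dy": 0, "dz": -40, "turn": 0},
  {"dx": 0, "dy": 0, "dz": -15, "turn": 0},
  {"dx": 0, "dy": 0, "dz": 0, "turn": 0},
], grip=1)

```text
clock: 26.95
position: [0.3935, 0.345, 0.1003]
tcp_rot: [1.777, 2.59, 0.002]
wrist_force: [-0.0, -1.1, -3.0]
grip_width: 0.337
gripper_force: 59.8
```

```bash
python3 -c "
from h import *
plan((.6185,-.0135,.1,0),vmax=39)"
```

```text
clock 26.95 pos [0.3935 0.345  0.1003] yaw 0.368 tilt [ 0.     0.002 -1.   ] f [-0.  -1.1 -3. ] w 0.337 n 11
{"dx":-37.8,"dy":7.4,"dz":0.0,"turn":0.033},{"dx":-37.5,"dy":8.6,"dz":0.0,"turn":0.033},{"dx":-37.2,"dy":9.9,"dz":0.0,"turn":0.033},{"dx":-36.8,"dy":11.1,"dz":0.0,"turn":0.033},{"dx":-36.4,"dy":12.3,"dz":0.0,"turn":0.033},{"dx":-36.0,"dy":13.5,"dz":0.0,"turn":0.033},{"dx":-35.5,"dy":14.7,"dz":0.0,"turn":0.033},{"dx":-35.0,"dy":15.9,"dz":0.0,"turn":0.033},{"dx":-34.5,"dy":17.1,"dz":0.0,"turn":0.033},{"dx":-33.9,"dy":18.2,"dz":0.0,"turn":0.033},{"dx":-33.3,"dy":19.4,"dz":0.0,"turn":0.033},
```

Emit:
move_arm([
  {"dx": -24, "dy": 4, "dz": 0, "turn": 0.031},
  {"dx": -36, "dy": 8, "dz": 0, "turn": 0.031},
  {"dx": -38, "dy": 10, "dz": 0, "turn": 0.031},
  {"dx": -38, "dy": 11, "dz": 0, "turn": 0.031},
  {"dx": -38, "dy": 12, "dz": 0, "turn": 0.031},
  {"dx": -37, "dy": 13, "dz": 0, "turn": 0.031},
  {"dx": -37, "dy": 15, "dz": 0, "turn": 0.031},
  {"dx": -36, "dy": 16, "dz": 0, "turn": 0.031},
  {"dx": -35, "dy": 17, "dz": 0, "turn": 0.03},
  {"dx": -33, "dy": 17, "dz": 0, "turn": 0.03},
  {"dx": -26, "dy": 16, "dz": 0, "turn": 0.03},
  {"dx": -16, "dy": 9, "dz": 0, "turn": 0.03},
])

```text
clock: 28.45
position: [0.6182, -0.0143, 0.0974]
tcp_rot: [-2.222, -2.217, 0.003]
wrist_force: [1.0, -0.1, -1.8]
grip_width: 0.335
gripper_force: 59.7
```

Emit:
move_arm([
  {"dx": 0, "dy": 0, "dz": 20, "turn": 0},
  {"dx": 0, "dy": 0, "dz": 15, "turn": 0},
  {"dx": 0, "dy": 0, "dz": 0, "turn": 0},
  {"dx": 0, "dy": 0, "dz": 0, "turn": 0},
])

```text
clock: 28.95
position: [0.6187, -0.0126, 0.0647]
tcp_rot: [-2.22, -2.222, 0.0]
wrist_force: [0.3, 0.2, -1.3]
grip_width: 0.337
gripper_force: 59.7
```

```bash
python3 -c "
from h import *
plan((.6185,-.0135,.015,0))"
```

```text
clock 28.95 pos [ 0.6187 -0.0126  0.0647] yaw 0.001 tilt [ 0. -0. -1.] f [ 0.3  0.2 -1.3] w 0.337 n 2
{"dx":-0.5,"dy":-0.1,"dz":24.9,"turn":0.001},{"dx":-0.5,"dy":-0.1,"dz":24.9,"turn":0.001},
```

Emit:
move_arm([
  {"dx": 0, "dy": 0, "dz": 15, "turn": 0},
  {"dx": 0, "dy": 0, "dz": 17, "turn": 0},
  {"dx": 0, "dy": 0, "dz": 9, "turn": 0},
  {"dx": 0, "dy": 0, "dz": 6, "turn": 0},
  {"dx": 0, "dy": 0, "dz": 3, "turn": 0},
  {"dx": 0, "dy": 0, "dz": 0, "turn": 0},
])

```text
clock: 29.7
position: [0.6194, -0.0134, 0.0151]
tcp_rot: [2.221, 2.221, 0.001]
wrist_force: [0.6, -0.0, -0.9]
grip_width: 0.337
gripper_force: 59.7
```

Emit:
move_arm([
  {"dx": 0, "dy": 0, "dz": 0, "turn": 0},
  {"dx": 0, "dy": 0, "dz": 0, "turn": 0},
  {"dx": 0, "dy": 0, "dz": 0, "turn": 0},
  {"dx": 0, "dy": 0, "dz": -10, "turn": 0},
  {"dx": 0, "dy": 0, "dz": -30, "turn": 0},
  {"dx": 0, "dy": 0, "dz": -40, "turn": 0},
  {"dx": 0, "dy": 0, "dz": -40, "turn": 0},
  {"dx": -40, "dy": -20, "dz": -30, "turn": 0},
  {"dx": -45, "dy": -20, "dz": -20, "turn": 0},
  {"dx": -45, "dy": 0, "dz": 0, "turn": 0},
  {"dx": -30, "dy": 0, "dz": 0, "turn": 0},
  {"dx": 0, "dy": 0, "dz": 0, "turn": 0},
], grip=0)

```text
clock: 31.2
position: [0.5789, -0.1752, 0.1857]
tcp_rot: [2.224, 2.217, 0.001]
wrist_force: [-0.0, -0.3, 0.9]
grip_width: 0.501
gripper_force: 0.0
```

Run:
```python
from look import *
plan((.6,-.25,.2,0))
look([("round",(.5487,-.152),.009,(0,),20),("half",(.548,-.08),.009,(0,),55),("square",(.548,-.011),.009,(0,),42),("wedge",(.548,.055),.009,(0,),38),("bar",(.6185,-.0135),.009,(0,),60)],"w7")
r=np.load("w7.npz"); print(r["extrinsics"][:3,3])
```

```text
clock 31.2 pos [ 0.5789 -0.1752  0.1857] yaw -0.003 tilt [-0.001  0.001 -1.   ] f [-0.  -0.3  0.9] w 0.501 n 2
{"dx":-37.4,"dy":10.7,"dz":-7.1,"turn":-0.002},{"dx":-37.4,"dy":10.6,"dz":-7.1,"turn":-0.002},
round [ 0.5485 -0.1516  0.0092] 0 1599
half [ 0.5486 -0.0803  0.0061] 90 2435
square [ 0.5487 -0.0105 -0.0054] 1733 2448
wedge [0.548 0.055 0.   ] 2131 2152
bar [ 0.6197 -0.0133 -0.015 ] 73 2129
[-0.57973403 -0.18874983  0.28702746]
```

View pics/w7.png

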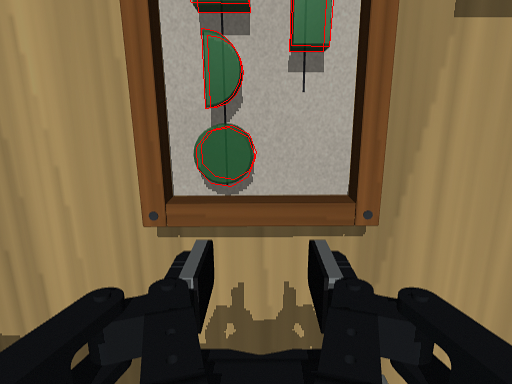

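The half-round at (225,70) lies on its line, but the rest is out of view. I'll back off and rise for a full check.

Emit:
move_arm([
  {"dx": -25, "dy": 0, "dz": -25, "turn": 0},
  {"dx": -25, "dy": 0, "dz": -30, "turn": 0},
  {"dx": -20, "dy": 0, "dz": -30, "turn": 0},
  {"dx": 0, "dy": 0, "dz": -30, "turn": 0},
  {"dx": 0, "dy": 0, "dz": -30, "turn": 0},
  {"dx": 0, "dy": 0, "dz": 0, "turn": 0},
  {"dx": 0, "dy": 0, "dz": 0, "turn": 0},
])

```text
clock: 32.12
position: [0.5787, -0.2421, 0.3285]
tcp_rot: [-2.219, -2.221, 0.0]
wrist_force: [-0.2, 0.2, -1.2]
grip_width: 0.5
gripper_force: 0.0
```

Run:
```python
from look import *
look([("round",(.5487,-.152),.009,(0,),30),("half",(.548,-.08),.009,(0,),28),("square",(.548,-.011),.009,(0,),24),("wedge",(.548,.055),.009,(0,),22),("hex",(.5487,.124),.009,(0,),24),("bar",(.6185,-.0135),.009,(0,),38)],"w8")
```

```text
round [ 0.5468 -0.1496  0.0785] 56 1518
half [ 0.5484 -0.08    0.0108] 16 1159
square [ 0.548 -0.011  0.   ] 1117 1123
wedge [0.548 0.055 0.   ] 1048 1053
hex [0.5487 0.124  0.    ] 1117 1123
bar [ 6.195e-01 -1.320e-02 -2.000e-04] 4 284
```

View pics/w8.png

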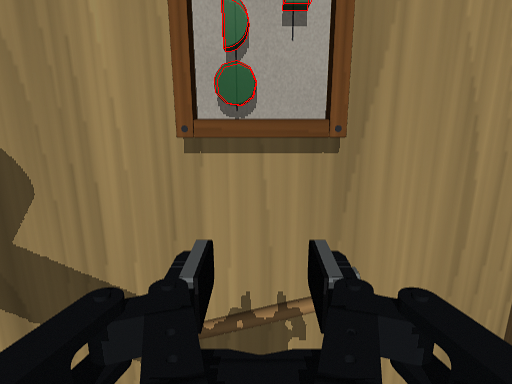

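The round slab and half-round are fine, about 69.6 mm apart. I'll swing the arm clear and check everything with the top camera.

Emit:
move_arm([
  {"dx": -40, "dy": -20, "dz": 0, "turn": 0},
  {"dx": -45, "dy": -20, "dz": 0, "turn": 0},
  {"dx": -45, "dy": -20, "dz": 0, "turn": 0},
  {"dx": -45, "dy": -20, "dz": 0, "turn": 0},
  {"dx": -40, "dy": -20, "dz": 0, "turn": 0},
  {"dx": 0, "dy": 0, "dz": 0, "turn": 0},
  {"dx": 0, "dy": 0, "dz": 0, "turn": 0},
])

```text
clock: 33.05
position: [0.4789, -0.4575, 0.3283]
tcp_rot: [-2.22, -2.22, -0.001]
wrist_force: [-0.1, 0.7, -0.6]
grip_width: 0.503
gripper_force: 0.0
```

Run:
```python
from look import *
look([("round",(.5487,-.1535),.009,(0,),10),("half",(.548,-.08),.009,(0,),10),("square",(.548,-.011),.009,(0,),9),("wedge",(.548,.055),.009,(0,),9),("hex",(.5487,.124),.009,(0,),11),("bar",(.6185,-.0135),.009,(0,),16)],"t2","top")
r=np.load("t2.npz"); im=r["img"][138:202,180:300,::-1]
cv2.imwrite("pics/t2c.png",cv2.convertScaleAbs(cv2.resize(im,None,fx=6,fy=6,interpolation=cv2.INTER_CUBIC),alpha=1.8))
```

```text
round [ 0.5486 -0.1529  0.2392] 4 152
half [ 0.5505 -0.0825  0.0508] 10 99
square [ 0.5502 -0.0145 -0.0084] 9 137
wedge [ 0.5523  0.0559 -0.0089] 9 122
hex [0.5484 0.1241 0.0208] 11 161
bar [ 0.6231 -0.0182 -0.0086] 64 251
```

View pics/t2c.png

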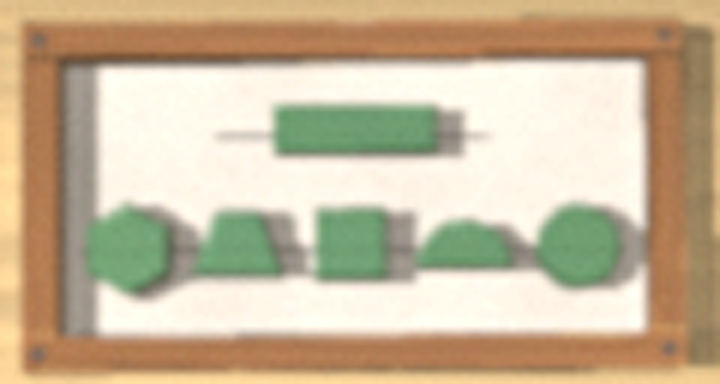

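The top view shows all six slabs in place, square to the frame and the right way round. The measured spacings are 70, 138 and 68 mm, and everything is within about 4 mm. Handing in.

```bash
python3 -c "
from plant import job
print(job.sign_off())"
```

```text
the job is handed in; nothing more can be done
None
```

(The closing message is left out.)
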